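Pack away the nib grinding desk

TASK

Pack up the grinding desk: lay every stone paddle on it flat in a tray compartment of its own, its stone head in the wide end, and pour all the pebbles from the scoop through the funnel into the jar. Then lay the empty scoop upright in its bay at the end of the tray, either way round, and leave the pen and the loupe where they are.

Things in the scene. Friction and masses are not known exactly. Their poses are not given: they have to be found in the camera images.
- paddle1: flat stone paddle, 120 mm long, 14 mm thick, 110 g: brass handle 20 mm wide, 70 mm long; grey stone head 36 mm wide, 50 mm long. Origin on the underside of the handle, 20 mm from the head (grip here, near the balance point); 50 mm to the handle's end, 70 mm to the head's end; x points to the head, z up. May be absent
- paddle2: flat stone paddle, 120 mm long, 14 mm thick, 110 g: brass handle 20 mm wide, 70 mm long; grey stone head 36 mm wide, 50 mm long. Origin on the underside of the handle, 20 mm from the head (grip here, near the balance point); 50 mm to the handle's end, 70 mm to the head's end; x points to the head, z up. May be absent
- paddle3: flat stone paddle, 120 mm long, 14 mm thick, 110 g: brass handle 20 mm wide, 70 mm long; grey stone head 36 mm wide, 50 mm long. Origin on the underside of the handle, 20 mm from the head (grip here, near the balance point); 50 mm to the handle's end, 70 mm to the head's end; x points to the head, z up. May be absent
- paddle4: flat stone paddle, 120 mm long, 14 mm thick, 110 g: brass handle 20 mm wide, 70 mm long; grey stone head 36 mm wide, 50 mm long. Origin on the underside of the handle, 20 mm from the head (grip here, near the balance point); 50 mm to the handle's end, 70 mm to the head's end; x points to the head, z up. May be absent
- tray: shallow wooden tray, fixed, 144 mm (x) by 322 mm (y); origin under its centre, z up. Floor 6 mm above the desk, walls 10 mm above the floor. From -y to +y: compartments 1 to 4, 60 mm apart, then the scoop bay. A finger groove 56 mm wide, without walls, runs along y through the middle of all compartments
- slot1 (a point): floor of paddle compartment 1, at the point where the origin of a paddle lying in it comes; the wide end, for the head, is towards the tray's +x. 128 mm long inside, wide end 42 mm, narrow end 26 mm
- slot2 (a point): floor of paddle compartment 2, at the point where the origin of a paddle lying in it comes; the wide end, for the head, is towards the tray's -x. 128 mm long inside, wide end 42 mm, narrow end 26 mm
- slot3 (a point): floor of paddle compartment 3, at the point where the origin of a paddle lying in it comes; the wide end, for the head, is towards the tray's +x. 128 mm long inside, wide end 42 mm, narrow end 26 mm
- slot4 (a point): floor of paddle compartment 4, at the point where the origin of a paddle lying in it comes; the wide end, for the head, is towards the tray's -x. 128 mm long inside, wide end 42 mm, narrow end 26 mm
- bay (a point): centre of the floor of the scoop bay, 68 mm (tray y) by 128 mm (tray x) inside
- scoop: steel scoop 120 x 60 mm, walls 38 mm, 160 g; origin under its centre, x to the open nose. Floor rises 9 degrees to its lip (60 mm ahead, 26 mm up): holds the pebbles level, empties tipped nose down 40 degrees or more. Black handle bar along x, 16 x 16 mm, centre 78 mm up, from 60 mm behind the origin (back plate there) to 20 mm ahead; balances 10 mm behind the origin: pinch it there from above
- jar: narrow clear jar, fixed, 70 mm in diameter, 62 mm inside, 115 mm high, with a steel funnel standing in its mouth. Origin under its centre
- jar_in (a point): centre of the jar's inner floor, 6 mm above the desk
- funnel_rim (a point): centre of the funnel's mouth, 168 mm above the desk, 126 mm across outside and 120 mm inside; its throat is 44 mm wide
- pebble1: rounded white ceramic polishing pebble, 16 mm thick, 20 mm long, origin at its centre; starts in the scoop. May be absent
- pebble2: rounded white ceramic polishing pebble, 16 mm thick, 20 mm long, origin at its centre; starts in the scoop. May be absent
- pebble3: rounded white ceramic polishing pebble, 16 mm thick, 20 mm long, origin at its centre; starts in the scoop. May be absent
- pebble4: rounded white ceramic polishing pebble, 16 mm thick, 20 mm long, origin at its centre; starts in the scoop. May be absent
- pebble5: rounded white ceramic polishing pebble, 16 mm thick, 20 mm long, origin at its centre; starts in the scoop. May be absent
- pebble6: rounded white ceramic polishing pebble, 16 mm thick, 20 mm long, origin at its centre; starts in the scoop. May be absent
- pen: purple pen body lying on the desk, 132 mm long, to be left alone; origin under its middle
- loupe: standing steel loupe, 42 mm in diameter, 45 mm high, to be left alone; origin under its centre
Not all that is in view belongs to the job. Leave any blue or brown look-alike of the paddle2 alone.

How it is judged:
On the way, in this order (a step that is already met when the one before it is completed fails the run):
1. all pebbles are in the jar (horizontal distance between each of pebble1, pebble2, pebble3, pebble4, pebble5, pebble6 and jar_in below 0.03 m and z of each of pebble1, pebble2, pebble3, pebble4, pebble5, pebble6 in the frame of jar below 0.085 m), for 0.2 s.
2. the scoop stands in its bay in the tray (distance between scoop and bay below 0.009 m and angle between the x axis of scoop and the x axis of tray, either way round below 0.15 rad and angle between scoop's own z axis and vertical below 0.08 rad and linear speed of scoop below 0.02 m/s), for 0.2 s.
At the end, for the whole second after the job is handed in: Each paddle lies flat in its own compartment, origin within 9 mm of the compartment's point, in line with it within 0.12 rad; each pebble is in the jar, within 30 mm of its axis and under 85 mm high; the scoop stands level in its bay within 9 mm, in line within 0.15 rad; all at rest (all of step 1 and all of step 2 and (distance between paddle1 and slot1 below 0.009 m or distance between paddle1 and slot2 below 0.009 m or distance between paddle1 and slot3 below 0.009 m or distance between paddle1 and slot4 below 0.009 m) and angle between the x axis of each of paddle1, paddle2, paddle3, paddle4 and the x axis of tray, either way round below 0.12 rad and angle between each of paddle1, paddle2, paddle3, paddle4's own z axis and vertical below 0.06 rad and (distance between paddle2 and slot1 below 0.009 m or distance between paddle2 and slot2 below 0.009 m or distance between paddle2 and slot3 below 0.009 m or distance between paddle2 and slot4 below 0.009 m) and (distance between paddle3 and slot1 below 0.009 m or distance between paddle3 and slot2 below 0.009 m or distance between paddle3 and slot3 below 0.009 m or distance between paddle3 and slot4 below 0.009 m) and (distance between paddle4 and slot1 below 0.009 m or distance between paddle4 and slot2 below 0.009 m or distance between paddle4 and slot3 below 0.009 m or distance between paddle4 and slot4 below 0.009 m) and linear speed of each of paddle1, paddle2, paddle3, paddle4 below 0.02 m/s); the robot touches nothing.
It fails at once if the pen is pushed more than 25 mm (distance of pen from where it was at the start of the episode above 0.025 m).
It fails at once if the loupe is pushed more than 25 mm (distance of loupe from where it was at the start of the episode above 0.025 m).
Of paddle1, paddle2, paddle3, paddle4 only 2 to 4 are there at a start; the rules pass over those that are not, and their reading is None.
Of pebble1, pebble2, pebble3, pebble4, pebble5, pebble6 only 4 to 6 are there at a start; the rules pass over those that are not, and their reading is None.
At some moment in a run one of paddle1, paddle2, paddle3, paddle4 may be knocked a few centimetres aside while the robot is not near it.
It also fails if it takes over 210 s, if anything falls off the work surface, if the arm or the gripper's body presses on something with over 40 N, if the wrist force passes 120 N, or if a joint passes its speed limit or range.

ROBOT

A 6-joint arm with a two-finger parallel gripper is mounted at the origin on the work surface. World frame = base frame: x ahead of the robot, y to its left, z up, the work surface at z = 0. Lengths are in m, angles in rad, forces in N, time in s.
With the tool pointing down it reaches from about 0.35 to 0.975 m from the base axis. Payload 4.9 kg.
Tool frame: the origin (TCP) lies at the very end of the fingers, on their centre line; the grasp point (between the pads) lies ctrl.grip_point_offset behind it (ctrl.grip_point_offset is the distance from the TCP to the grasp point, in m); z points along the fingers, y is the line along which they close (so a half turn about z gives the same grasp; the last joint's range is limited). The gripper opens to 85 mm and grips with 20 to 120 N. Pads are 22 mm wide; open, the fingers measure 114 mm over their backs; the gripper's body (76 mm by 85 mm) begins 54 mm behind the grasp point. The pads swing forward as they close: fully open they stand 13 mm farther back than shut.
Start: joints at [-1.303, 0.053, 1.613, -0, 1.476, -0.119], TCP at [0.236, -0.579, 0.231] pointing down, gripper open.
Joint ranges: [-3.01, 3.01], [-1.01, 2.22], [0.06, 2.58], [-1.02, 4.17], [0.09, 2.62], [-3.14, 3.14]. Speed limits (rad/s): [2.57, 2.57, 3.14, 3.14, 3.14, 3.14].

INTERFACE

Orientations are given as a rotation vector (axis times angle).
In Python, from station import ctrl gives the robot as it stands. The module is installed in compiled form; this text tells all that it offers.
- The arm moves only by the tool drive_tool, never from a script. Its argument "steps" is a list of rows, each an object with "translation": the shift along the tool's x, y, z normalised to -1 to 1, where 1 is 4 cm, a list of three; "angular": the turn, a rotation vector about the tool's x, y, z normalised to -1 to 1, where 1 is 8 degrees, a list of three; "gripper": the opening, from 0 (shut) to 1 (fully open). In form: [{"translation": [dx, dy, dz], "angular": [wx, wy, wz], "gripper": gripper}, ...]. A call has 1 to 8 rows; each row shifts and turns the commanded pose from where the row before left it, along the tool's axes as they then stand; what a row does not reach is not made up. A row lasts 1/8 s, in which the tool goes at most 62.5 mm and 10.7 degrees, less where a joint would pass 70% of its speed; a pose out of reach is approached as far as the arm can. A call with a number of a shift or a turn outside -1 to 1 is refused whole. A call with a gripper value outside its range is refused whole. The fingers move at their own pace and stop on an object; "force" is the grip in N (left out, the last holds). Time passes only in rows, so rows that do not move let the fingers close. It gives the time, the measured TCP pose, the force, the opening and the grip force at its end, in the units of the state.
- ctrl.get_obs(): the state, without advancing time (a new reading comes with each control period).
- ctrl.get_image(name): name is "side" or "top"; returns a dict with "color" (420x560x3 uint8, red, green, blue), "depth" (420x560 float32, m along the optical axis (not along the pixel's ray), 0 where there is no reading), "fx", "fy", "cx", "cy" (pixels), "R" (3x3) and "t" (3): a world point X has camera coordinates R X + t. Camera axes: x right, y down, z forward; pixel columns grow to the right and rows downward; lengths in m; the calibration is good to about 2 mm. A picture is of the moment at which its call begins.
- ctrl.finish_job(): hands the job in; it is judged then, once.
The state is a dict: "t": time; "q": joint angles; "dq": joint speeds; "effort": joint torques, N m; "tool_pos": TCP position; "tool_rot": TCP orientation; "contact_force": force on the tool from outside, world axes, zero at the start; "wrist_torque": the same for the moment, N m; "opening": finger opening in m; "grip_force": force on a finger pad.
Only numpy, scipy, OpenCV 4.12 (cv2) and the standard library are available. Lean on these libraries where they do the work, as an engineer would, in place of code of your own. Each camera call takes 0.05 s, during which the arm holds its last target. There are 200 camera calls.

## Working session

There is one attempt and no reset: what is moved stays moved. The work goes in short steps, Python scripts to look and compute and a tool call to move; the robot and the scene stay as the last step left them, time stands still between calls to the robot, and variables do not carry over. Pictures are saved under pics/ and viewed, at most 14 in all, crops included, and the job is handed in when it is done.

Besides the shell and the picture viewer there is one more tool, called after ">>>" as a command line: name --argument value ..., lists and objects as JSON in quotes. drive_tool: Moves the arm, as the interface text tells. Its arguments: {"type":"object","properties":{"steps":{"type":"array"},"force":{"type":"number"}},"required":["steps"]}

```bash
mkdir -p pics
cat > h.py <<'E'
import numpy as np, cv2
from station import ctrl
from scipy.spatial.transform import Rotation as Ro
def snap(n,f=None,crop=None,k=1):
    im=ctrl.get_image(n); np.savez('last_%s.npz'%n,**im)
    if f:
        c=im['color'][:,:,::-1]
        if crop: a,b,w,h=crop; c=c[b:b+h,a:a+w]
        cv2.imwrite('pics/'+f,cv2.resize(c,None,fx=k,fy=k,interpolation=cv2.INTER_CUBIC))
    return im
def last(n): return dict(np.load('last_%s.npz'%n))
def px(im,u,v,z=None):
    """world point at pixel; by depth or at given height z"""
    r=np.array([(u-im['cx'])/im['fx'],(v-im['cy'])/im['fy'],1.])
    R,t=im['R'],im['t']; o=-R.T@t; d=R.T@r
    s=float(im['depth'][int(round(v)),int(round(u))]) if z is None else (z-o[2])/d[2]
    return o+s*d
def proj(im,X):
    c=im['R']@np.array(X)+im['t']; return im['fx']*c[0]/c[2]+im['cx'],im['fy']*c[1]/c[2]+im['cy']
def ob():
    o=ctrl.get_obs(); print('t',round(o['t'],2),'p',np.round(o['tool_pos'],4),'rot',np.round(o['tool_rot'],3),'q',np.round(o['q'],2),'F',np.round(o['contact_force'],1),'open',round(o['opening'],4),'g',round(o['grip_force'],1)); return o
def toworld(o): return Ro.from_rotvec(o['tool_rot']).as_matrix()
E
python3 - <<'E'
from h import *
np.set_printoptions(suppress=True)
ob(); print(ctrl.grip_point_offset)
for n in('top','side'):
    im=snap(n,n+'0.png',k=1.42)
    print(n,im['R'].round(3).tolist(),im['t'].round(3))
print(toworld(ctrl.get_obs()).round(3))
E
```

```text
t 0.0 p [ 0.2356 -0.5782  0.23  ] rot [-3.081 -0.603  0.   ] q [-1.3   0.05  1.61  0.    1.48 -0.12] F [-0.  -0.7  0.3] open 0.0852 g 0.0
0.0187
top [[-0.009, -1.0, 0.013], [-0.981, 0.007, -0.193], [0.192, -0.015, -0.981]] [0.043 0.588 1.279]
side [[-0.994, -0.106, -0.019], [-0.054, 0.64, -0.767], [0.093, -0.761, -0.642]] [0.556 0.107 1.238]
[[ 0.926  0.377 -0.   ]
 [ 0.377 -0.926  0.002]
 [ 0.    -0.002 -1.   ]]
```

View pics/top0.png

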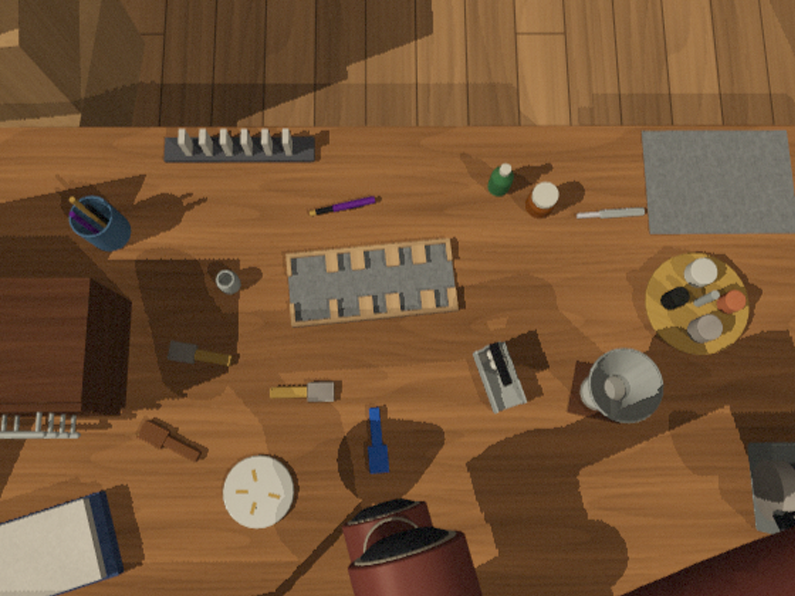

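View pics/side0.png

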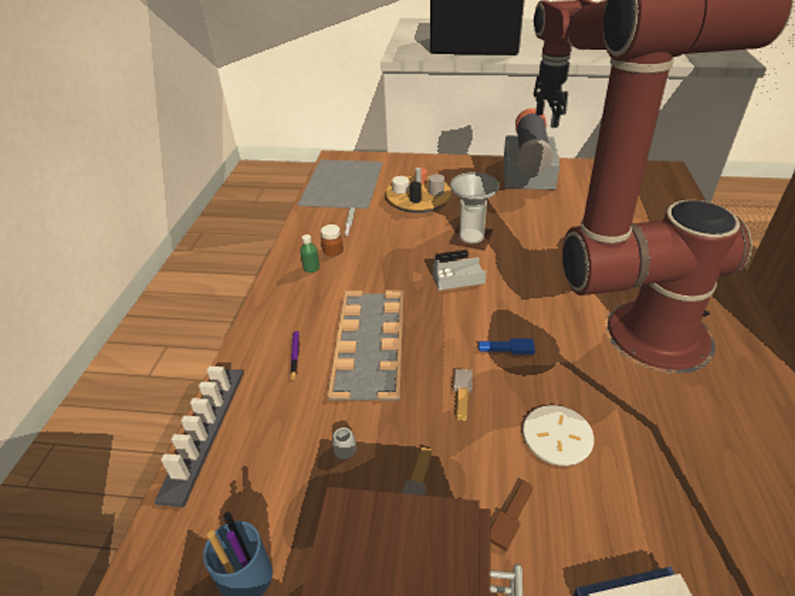

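Candidates (top0 pixels): brass and grey paddles at (200,355) and (302,392). Look-alikes are a blue paddle at (377,440) and a brown one at (172,440). I choose the two brass and grey ones and check them in a close crop; more may be hidden behind the arm.

Run:
```python
from h import *
c=last('top')['color'][:,:,::-1]
cv2.imwrite('pics/c1.png',cv2.resize(c[160:310,112:332],None,fx=3.6,fy=3.6,interpolation=cv2.INTER_CUBIC))
cv2.imwrite('pics/c2.png',cv2.resize(c[225:305,325:475],None,fx=5,fy=5,interpolation=cv2.INTER_CUBIC))
```

```text
(no output)
```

View pics/c1.png

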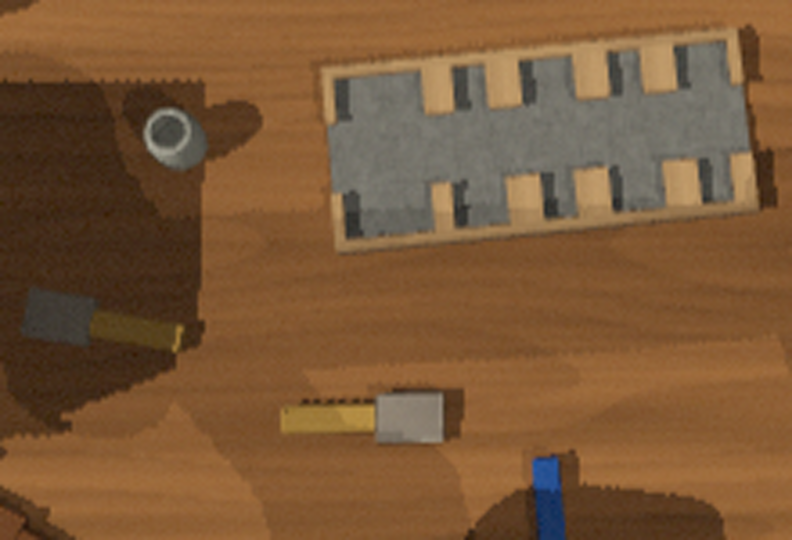

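View pics/c2.png

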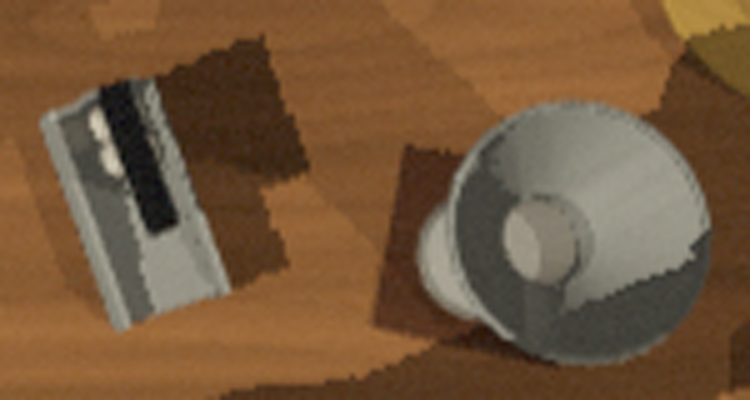

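c1 shows the tray with corners (321,67), (739,28), (757,210) and (338,252). It also shows paddle A with its head at (57,315) and handle end at (182,338), and paddle B with its head end at (443,418) and handle end at (281,419). c2 shows the scoop handle running from (115,87) at the back to (163,230) at the front, and the funnel rim centred near (582,232).

```bash
cat >> h.py <<'E'
def c1(u,v): return (u+.5)/3.6-.5+112,(v+.5)/3.6-.5+160
def c2(u,v): return (u+.5)/5-.5+325,(v+.5)/5-.5+225
E
python3 - <<'E'
from h import *
np.set_printoptions(suppress=True,precision=4)
im=last('top')
P=np.array([px(im,*c1(*p),z=.016) for p in[(321,67),(739,28),(757,210),(338,252)]])
ctr=P.mean(0); print(P,'ctr',ctr, 'sides',[np.linalg.norm(P[i]-P[i-1]) for i in range(4)])
for a,b in((0,1),(3,2)): d=P[a]-P[b]; print('y ang',np.degrees(np.arctan2(-d[0],d[1])))
for a,b in((0,3),(1,2)): d=P[a]-P[b]; print('x ang',np.degrees(np.arctan2(d[1],d[0])))
for n,h,e in(('A',[(27,289),(21,338),(97,297),(91,346)],[(183,324),(177,352)]),('B',[(443,392),(443,443),(376,394),(376,441)],[(281,406),(281,433)])):
    H=np.mean([px(im,*c1(*p),z=.014) for p in h[:2]],0);M=np.mean([px(im,*c1(*p),z=.014) for p in h[2:]],0);E=np.mean([px(im,*c1(*p),z=.014) for p in e],0)
    d=(H-E)/np.linalg.norm(H-E); print(n,H,M,E,np.linalg.norm(H-E),'ang',np.degrees(np.arctan2(d[1],d[0])),'org',(H-.07*d+E+.05*d)/2, M-.02*d)
b=[(99,90),(131,82)];f=[(148,234),(178,224)]
B=np.mean([px(im,*c2(*p),z=.086) for p in b],0);F=np.mean([px(im,*c2(*p),z=.086) for p in f],0)
d=(F-B)/np.linalg.norm(F-B);print('scoop',B,F,np.linalg.norm(F-B),np.degrees(np.arctan2(d[1],d[0])),'org',(B+.06*d+F-.02*d)/2)
print('funnel',px(im,*c2((455+711)/2,(100+364)/2),z=.168))
l=px(im,*c2(455,232),z=.168)-px(im,*c2(711,232),z=.168);print(l)
print('loupe',px(im,*c1(168,130),z=.045))
# hidden side
s=last('side'); print('side funnel',px(s,474/1.42,188/1.42,z=.168))
# cloud of scoop bar from depth
pts=[px(im,u,v) for v in range(236,275) for u in range(340,365)]
pts=np.array([p for p in pts if .08<p[2]<.095]); print(len(pts),pts.mean(0),np.median(pts[:,2]))
E
```

```text
[[ 0.6993  0.2519  0.016 ]
 [ 0.7287 -0.0706  0.016 ]
 [ 0.5851 -0.0808  0.016 ]
 [ 0.5551  0.2362  0.016 ]] ctr [0.6421 0.0842 0.016 ] sides [np.float64(0.14506191411479566), np.float64(0.3238395357669108), np.float64(0.14389599724269103), np.float64(0.3184470597109131)]
y ang 5.192258079381776
y ang 5.402909600554268
x ang 6.208319077514616
x ang 4.068420183424113
A [0.5106 0.4701 0.014 ] [0.5042 0.4177 0.014 ] [0.4913 0.3531 0.014 ] 0.11860257243084046 ang 80.60325805766259 org [0.4993 0.4017 0.014 ] [0.5009 0.3979 0.014 ]
B [0.4305 0.1564 0.014 ] [0.4309 0.206  0.014 ] [0.43   0.2763 0.014 ] 0.11993333582841291 ang -89.76735442505914 org [0.4302 0.2264 0.014 ] [0.4308 0.226  0.014 ]
scoop [ 0.5092 -0.1381  0.086 ] [ 0.4357 -0.1599  0.086 ] 0.07666594514375491 -163.46541084763223 org [ 0.4533 -0.1547  0.086 ]
funnel [ 0.4259 -0.3467  0.168 ]
[0.001  0.1226 0.    ]
loupe [0.6435 0.3607 0.045 ]
side funnel [ 0.4276 -0.3245  0.168 ]
202 [ 0.4721 -0.1487  0.0861] 0.08597105845307318
```

```bash
cat >> h.py <<'E'
def go(x,y,zg,yaw,tilt=0,ax=None):
    """needed shift/turn (units) from the measured pose to TCP (x,y,zg), tool x at yaw deg, tool down"""
    o=ob(); R=toworld(o); c,s=np.cos(np.radians(yaw)),np.sin(np.radians(yaw))
    T=np.array([[c,s,0],[s,-c,0],[0,0,-1.]])
    if tilt: T=T@Ro.from_rotvec([0,np.radians(tilt),0]).as_matrix()
    d=np.array([x,y,zg])-o['tool_pos']; w=np.degrees(Ro.from_matrix(R.T@T).as_rotvec())
    print('shift units',(R.T@d/.04).round(2),'turn units',(w/8).round(2))
E
python3 - <<'E'
from h import *
np.set_printoptions(suppress=True,precision=4)
im=last('top')
v,u=np.mgrid[0:420,0:560]; dz=im['depth']; 
C=np.stack([(u-im['cx'])/im['fx']*dz,(v-im['cy'])/im['fy']*dz,dz],-1); W=(C-im['t'])@im['R']; W[dz==0]=np.nan
np.save('W.npy',W)
m=(W[...,2]>.163)&(W[...,2]<.172)&(W[...,0]>.33)&(W[...,0]<.52)&(W[...,1]>-.45)&(W[...,1]<-.25)
p=W[m][:,:2]; A=np.c_[2*p,np.ones(len(p))]; s=np.linalg.lstsq(A,(p**2).sum(1),rcond=None)[0]; print('funnel',len(p),s[:2],np.sqrt(s[2]+s[:2]@s[:2]))
e=np.radians(5.3);ex=np.array([np.cos(e),np.sin(e)]);ey=np.array([-ex[1],ex[0]]);c=np.array([.6421,.0842])
for row in([(421,95),(453,93),(487,90),(520,88),(575,80),(608,78),(642,75),(677,72)],[(432,205),(453,204),(508,198),(543,196),(575,193),(610,190),(665,185),(700,182)]):
    print([float((((px(im,*c1(*q),z=.016)[:2]-c)@ey)*1000).round(1)) for q in row])
r=W[(u<95)&(v>190)&(v<300)&(W[...,2]>.05)]; print('box',r.min(0),r.max(0))
E
python3 -c "
from h import *
go(.4629,-.1519,.25,16.5)"
```

```text
funnel 255 [ 0.4256 -0.3446] 0.06095575666404332
[87.1, 62.6, 36.4, 11.0, -31.6, -57.1, -83.4, -110.5]
[85.9, 70.0, 28.1, 1.6, -22.8, -49.5, -91.6, -118.4]
box [0.3687 0.5466 0.05  ] [0.6094 0.7337 0.2084]
t 0.1 p [ 0.2356 -0.5783  0.2302] rot [-3.081 -0.603  0.   ] q [-1.3   0.05  1.61  0.    1.48 -0.12] F [-0.6  0.3 -0.4] open 0.0853 g 0.0
shift units [ 9.28 -7.73 -0.48] turn units [-0.01 -0.    0.71]
```

>>> drive_tool --steps '[{"translation":[1,-0.85,-0.2],"angular":[0,0,0],"gripper":0.7},{"translation":[1,-0.85,-0.2],"angular":[0,0,0],"gripper":0.7},{"translation":[1,-0.85,-0.2],"angular":[0,0,0],"gripper":0.7},{"translation":[1,-0.85,0],"angular":[0,0,0],"gripper":0.7},{"translation":[1,-0.85,0],"angular":[0,0,0],"gripper":0.7},{"translation":[1,-0.85,0],"angular":[0,0,0],"gripper":0.7},{"translation":[1,-0.85,0],"angular":[0,0,0],"gripper":0.7},{"translation":[1,-0.85,0],"angular":[0,0,0],"gripper":0.7}]'

```text
t: 1.1
tool_pos: [0.4298, -0.2045, 0.2549]
tool_rot: [-3.083, -0.603, 0.0]
contact_force: [0.6, -0.2, 0.2]
opening: 0.0601
grip_force: 0.0
```

```bash
python3 -c "
from h import *
go(.4629,-.1519,.15,16.5)"
```

```text
t 1.1 p [ 0.4298 -0.2045  0.2549] rot [-3.083 -0.603  0.   ] q [-0.6  -0.33  1.92  0.    1.55  0.58] F [ 0.6 -0.2  0.2] open 0.0601 g 0.0
shift units [ 1.26 -0.9   2.62] turn units [-0.    0.    0.71]
```

>>> drive_tool --steps '[{"translation":[0.63,-0.45,0.3],"angular":[0,0,0],"gripper":0.7},{"translation":[0.63,-0.45,0.3],"angular":[0,0,0],"gripper":0.7},{"translation":[0,0,0.6],"angular":[0,0,0.71],"gripper":0.7},{"translation":[0,0,0.6],"angular":[0,0,0],"gripper":0.7},{"translation":[0,0,0.6],"angular":[0,0,0],"gripper":0.7},{"translation":[0,0,0],"angular":[0,0,0],"gripper":0.7}]'

```text
t: 1.85
tool_pos: [0.4609, -0.1529, 0.1566]
tool_rot: [-3.106, -0.45, 0.007]
contact_force: [0.2, 0.2, 0.0]
opening: 0.0598
grip_force: 0.0
```

```bash
python3 -c "
from h import *
go(.4629,-.1519,.0595,16.5)"
```

```text
t 1.85 p [ 0.4609 -0.1529  0.1566] rot [-3.106 -0.45   0.007] q [-0.47 -0.23  2.    0.    1.37  0.81] F [0.2 0.2 0. ] open 0.0598 g 0.0
shift units [ 0.07 -0.    2.43] turn units [-0.03  0.03 -0.  ]
```

>>> drive_tool --steps '[{"translation":[0.07,0,0.6],"angular":[0,0,0],"gripper":0.7},{"translation":[0,0,0.6],"angular":[0,0,0],"gripper":0.7},{"translation":[0,0,0.6],"angular":[0,0,0],"gripper":0.7},{"translation":[0,0,0.6],"angular":[0,0,0],"gripper":0.7},{"translation":[0,0,0],"angular":[0,0,0],"gripper":0.7},{"translation":[0,0,0],"angular":[0,0,0],"gripper":0.1},{"translation":[0,0,0],"angular":[0,0,0],"gripper":0},{"translation":[0,0,0],"angular":[0,0,0],"gripper":0}]' --force 80

```text
t: 2.85
tool_pos: [0.4662, -0.1534, 0.0648]
tool_rot: [3.108, 0.45, 0.003]
contact_force: [0.0, 0.3, 3.5]
opening: 0.0142
grip_force: 78.0
```

>>> drive_tool --steps '[{"translation":[0,0,0],"angular":[0,0,0],"gripper":0},{"translation":[0,0,0],"angular":[0,0,0],"gripper":0},{"translation":[0,0,0],"angular":[0,0,0],"gripper":0}]' --force 100

```text
t: 3.22
tool_pos: [0.4662, -0.1534, 0.0648]
tool_rot: [3.108, 0.45, 0.003]
contact_force: [-1.6, 1.9, 5.7]
opening: 0.0141
grip_force: 98.1
```

```bash
python3 -c "
from h import *
ob();snap('side','s1.png',crop=(280,130,120,90),k=5)"
```

```text
t 3.23 p [ 0.4662 -0.1534  0.0648] rot [3.108e+00 4.500e-01 3.000e-03] q [-0.47 -0.11  2.06  0.    1.18  0.81] F [-1.6  1.9  5.7] open 0.0141 g 98.1
```

View pics/s1.png

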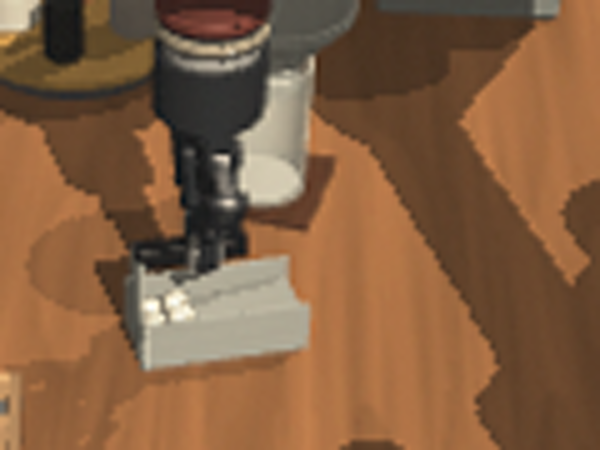

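Gripped on the bar, with pebbles at about (165,300) in the crop. Lifting.

>>> drive_tool --steps '[{"translation":[0,0,-0.3],"angular":[0,0,0],"gripper":0},{"translation":[0,0,-0.6],"angular":[0,0,0],"gripper":0},{"translation":[0,0,-0.9],"angular":[0,0,0],"gripper":0},{"translation":[0,0,-0.9],"angular":[0,0,0],"gripper":0},{"translation":[0,0,-0.9],"angular":[0,0,0],"gripper":0},{"translation":[0,0,-0.9],"angular":[0,0,0],"gripper":0},{"translation":[0,0,-0.6],"angular":[0,0,0],"gripper":0},{"translation":[0,0,-0.3],"angular":[0,0,0],"gripper":0}]' --force 110

```text
t: 4.28
tool_pos: [0.4655, -0.1532, 0.281]
tool_rot: [3.108, 0.45, 0.003]
contact_force: [0.7, 0.2, -3.0]
opening: 0.014
grip_force: 107.7
```

```bash
python3 -c "
from h import *
go(.447,-.367,.285,-45)"
```

```text
t 4.28 p [ 0.4655 -0.1532  0.281 ] rot [3.108e+00 4.500e-01 3.000e-03] q [-0.47 -0.3   1.86 -0.    1.59  0.81] F [ 0.7  0.2 -3. ] open 0.014 g 107.7
shift units [-1.96  4.99 -0.09] turn units [ 0.   -0.02  7.69]
```

>>> drive_tool --steps '[{"translation":[-0.12,0.3,0],"angular":[0,0,0],"gripper":0},{"translation":[-0.22,0.56,0],"angular":[0,0,0],"gripper":0},{"translation":[-0.32,0.82,0],"angular":[0,0,0],"gripper":0},{"translation":[-0.32,0.82,-0.05],"angular":[0,0,0],"gripper":0},{"translation":[-0.32,0.82,-0.05],"angular":[0,0,0],"gripper":0},{"translation":[-0.32,0.82,0],"angular":[0,0,0],"gripper":0},{"translation":[-0.22,0.56,0],"angular":[0,0,0],"gripper":0},{"translation":[-0.12,0.3,0],"angular":[0,0,0],"gripper":0}]'

```text
t: 5.28
tool_pos: [0.4461, -0.368, 0.2819]
tool_rot: [-3.107, -0.448, 0.002]
contact_force: [-0.4, -0.1, -2.0]
opening: 0.0137
grip_force: 107.7
```

>>> drive_tool --steps '[{"translation":[0,0,0],"angular":[0,0,0.6],"gripper":0},{"translation":[0,0,0],"angular":[0,0,1],"gripper":0},{"translation":[0,0,0],"angular":[0,0,1],"gripper":0},{"translation":[0,0,0],"angular":[0,0,1],"gripper":0},{"translation":[0,0,0],"angular":[0,0,1],"gripper":0},{"translation":[0,0,0],"angular":[0,0,1],"gripper":0},{"translation":[0,0,0],"angular":[0,0,1],"gripper":0},{"translation":[0,0,0],"angular":[0,0,1],"gripper":0}]'

```text
t: 6.28
tool_pos: [0.4469, -0.3664, 0.2829]
tool_rot: [-2.907, 1.19, 0.001]
contact_force: [0.1, -0.1, -2.0]
opening: 0.0137
grip_force: 107.7
```

```bash
python3 -c "
from h import *
go(.447,-.367,.285,-45)
snap('top','t1.png',crop=(300,180,200,150),k=4)"
```

```text
t 6.28 p [ 0.4469 -0.3664  0.2829] rot [-2.907e+00  1.190e+00  1.000e-03] q [-0.82 -0.08  1.66  0.    1.56  1.53] F [ 0.1 -0.1 -2. ] open 0.0137 g 107.7
shift units [ 0.01  0.01 -0.05] turn units [-0.    0.01  0.06]
```

View pics/t1.png

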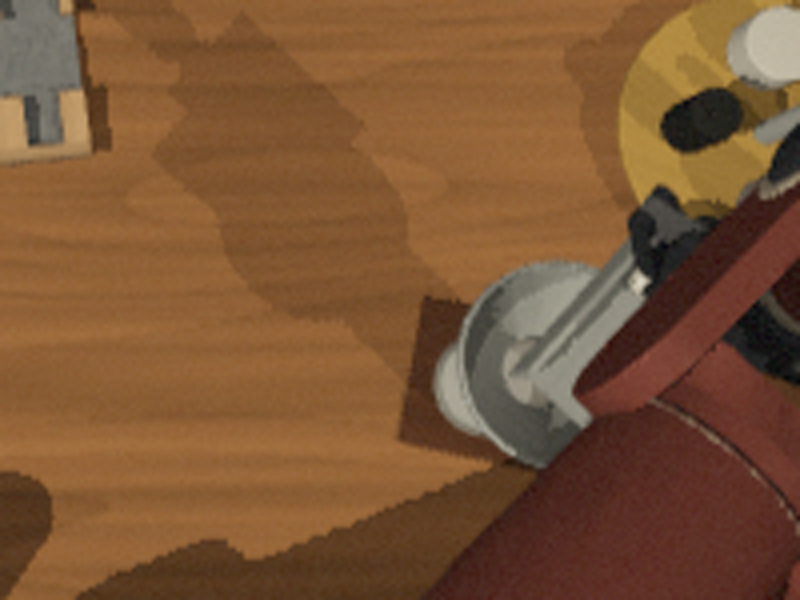

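>>> drive_tool --steps '[{"translation":[0.35,0,0],"angular":[0,0.5,0],"gripper":0},{"translation":[0,0,0],"angular":[0,0.8,0],"gripper":0},{"translation":[0,0,0],"angular":[0,0.8,0],"gripper":0},{"translation":[0,0,0],"angular":[0,0.6,0],"gripper":0},{"translation":[0,0,0],"angular":[0,0.5,0],"gripper":0},{"translation":[0,0,0],"angular":[0,0.5,0],"gripper":0},{"translation":[0,0,0],"angular":[0,0.5,0],"gripper":0},{"translation":[0,0,0],"angular":[0,0.5,0],"gripper":0}]'

```text
t: 7.32
tool_pos: [0.4568, -0.3762, 0.283]
tool_rot: [2.56, -1.039, 0.872]
contact_force: [-0.3, -0.7, -1.0]
opening: 0.0135
grip_force: 107.8
```

>>> drive_tool --steps '[{"translation":[0,0,0],"angular":[0,0.5,0],"gripper":0},{"translation":[0,0,0],"angular":[0,0.5,0],"gripper":0},{"translation":[0,0,0],"angular":[0,0.5,0],"gripper":0},{"translation":[0,0,0],"angular":[0,0.5,0],"gripper":0},{"translation":[0,0,0],"angular":[0,0,0],"gripper":0},{"translation":[0,0,0],"angular":[0,0,0],"gripper":0},{"translation":[0,0,0],"angular":[0,0,0],"gripper":0}]'

```text
t: 8.2
tool_pos: [0.4572, -0.3771, 0.2843]
tool_rot: [2.349, -0.956, 1.187]
contact_force: [0.0, -0.7, -1.9]
opening: 0.0139
grip_force: 107.9
```

```bash
python3 -c "
from h import *
go(.447,-.367,.285,-45,50)
snap('side','s2.png',crop=(280,90,120,90),k=6)"
```

```text
t 8.2 p [ 0.4572 -0.3771  0.2843] rot [ 2.349 -0.956  1.187] q [-0.84 -0.6   2.24  0.1   0.56  1.44] F [ 0.  -0.7 -1.9] open 0.0139 g 107.9
shift units [-0.2 -0.  -0.3] turn units [-0.07 -0.45  0.06]
```

View pics/s2.png

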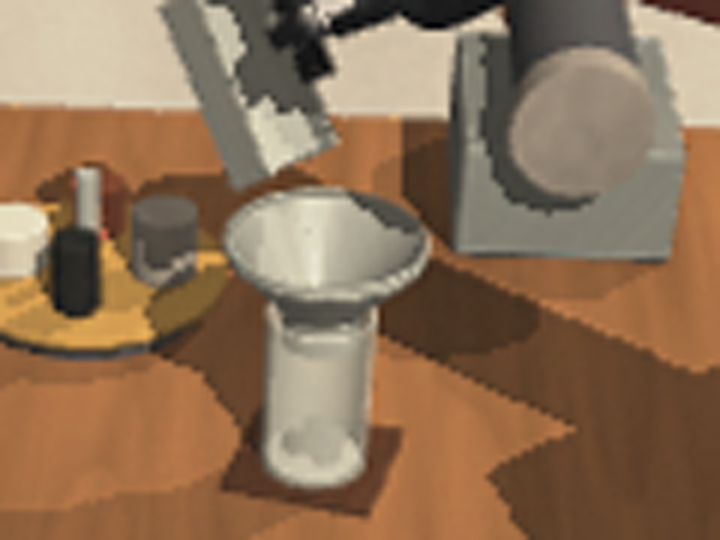

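The scoop is tipped and looks empty, with white pebbles at the jar bottom (310,440) and the funnel clear. I tip a little further, then level up.

>>> drive_tool --steps '[{"translation":[0,0,0],"angular":[0,0.7,0],"gripper":0},{"translation":[0,0,0],"angular":[0,0.5,0],"gripper":0},{"translation":[0,0,0],"angular":[0,0,0],"gripper":0},{"translation":[0,0,0],"angular":[0,0,0],"gripper":0},{"translation":[0,0,0],"angular":[0,-1,0],"gripper":0},{"translation":[0,0,0],"angular":[0,-1,0],"gripper":0},{"translation":[0,0,0],"angular":[0,-1,0],"gripper":0},{"translation":[0,0,0],"angular":[0,-1,0],"gripper":0}]'

```text
t: 9.25
tool_pos: [0.4574, -0.3776, 0.2857]
tool_rot: [2.635, -1.074, 0.733]
contact_force: [0.6, -0.6, -1.1]
opening: 0.0136
grip_force: 107.9
```

>>> drive_tool --steps '[{"translation":[0,0,0],"angular":[0,-1,0],"gripper":0},{"translation":[0,0,0],"angular":[0,-1,0],"gripper":0},{"translation":[0,0,0],"angular":[0,-1,0],"gripper":0},{"translation":[0,0,0],"angular":[0,0,0],"gripper":0}]'

```text
t: 9.75
tool_pos: [0.4584, -0.3787, 0.2841]
tool_rot: [2.859, -1.165, 0.182]
contact_force: [-1.3, -0.2, -1.8]
opening: 0.0139
grip_force: 107.9
```

```bash
python3 -c "
from h import *
c=np.array([.6421,.0842]);e=np.radians(5.3);ex=np.array([np.cos(e),np.sin(e)]);ey=np.array([-ex[1],ex[0]])
b=c+.1205*ey; print('bay',b)
t=b+.0135*ex; print(t)
go(*t,.285,-45);go(*t,.285,5.3)"
```

```text
bay [0.63096934 0.20418483]
[0.64441163 0.20543183]
t 9.75 p [ 0.4584 -0.3787  0.2841] rot [ 2.859 -1.165  0.182] q [-0.82 -0.13  1.71  0.01  1.44  1.53] F [-1.3 -0.2 -1.8] open 0.0139 g 107.9
shift units [ -6.82 -13.69  -0.9 ] turn units [-0.   -0.91  0.08]
t 9.75 p [ 0.4584 -0.3787  0.2841] rot [ 2.859 -1.165  0.182] q [-0.82 -0.13  1.71  0.01  1.44  1.53] F [-1.3 -0.2 -1.8] open 0.0139 g 107.9
shift units [ -6.82 -13.69  -0.9 ] turn units [ 0.4  -0.85 -6.2 ]
```

>>> drive_tool --steps '[{"translation":[0,0,0],"angular":[0,-0.91,0],"gripper":0},{"translation":[0,0,0],"angular":[0,0,-0.9],"gripper":0},{"translation":[0,0,0],"angular":[0,0,-0.9],"gripper":0},{"translation":[0,0,0],"angular":[0,0,-0.9],"gripper":0},{"translation":[0,0,0],"angular":[0,0,-0.9],"gripper":0},{"translation":[0,0,0],"angular":[0,0,-0.9],"gripper":0},{"translation":[0,0,0],"angular":[0,0,-0.9],"gripper":0},{"translation":[0,0,0],"angular":[0,0,-0.8],"gripper":0}]'

```text
t: 10.75
tool_pos: [0.4569, -0.3768, 0.2839]
tool_rot: [3.136, 0.15, 0.002]
contact_force: [0.5, 0.3, -1.6]
opening: 0.0138
grip_force: 107.8
```

```bash
python3 -c "
from h import *
go(.6444,.2054,.285,5.3)"
```

```text
t 10.75 p [ 0.4569 -0.3768  0.2839] rot [3.136e+00 1.500e-01 2.000e-03] q [-0.82 -0.05  1.63 -0.    1.56  0.66] F [ 0.5  0.3 -1.6] open 0.0138 g 107.8
shift units [  6.06 -14.04  -0.04] turn units [ 0.01 -0.01  0.02]
```

>>> drive_tool --steps '[{"translation":[0.2,-0.5,0],"angular":[0,0,0],"gripper":0},{"translation":[0.4,-0.93,0],"angular":[0,0,0],"gripper":0},{"translation":[0.4,-0.93,0],"angular":[0,0,0],"gripper":0},{"translation":[0.4,-0.93,0],"angular":[0,0,0],"gripper":0},{"translation":[0.4,-0.93,0],"angular":[0,0,0],"gripper":0},{"translation":[0.4,-0.93,0],"angular":[0,0,0],"gripper":0},{"translation":[0.4,-0.93,0],"angular":[0,0,0],"gripper":0},{"translation":[0.4,-0.93,0],"angular":[0,0,0],"gripper":0}]'

```text
t: 11.75
tool_pos: [0.5506, -0.0841, 0.284]
tool_rot: [-3.138, -0.143, -0.002]
contact_force: [0.7, -0.1, -0.6]
opening: 0.0138
grip_force: 107.9
```

>>> drive_tool --steps '[{"translation":[0.4,-0.93,0],"angular":[0,0,0],"gripper":0},{"translation":[0.4,-0.93,0],"angular":[0,0,0],"gripper":0},{"translation":[0.4,-0.93,0],"angular":[0,0,0],"gripper":0},{"translation":[0.4,-0.93,0],"angular":[0,0,0],"gripper":0},{"translation":[0.4,-0.93,0],"angular":[0,0,0],"gripper":0},{"translation":[0.4,-0.93,0],"angular":[0,0,0],"gripper":0},{"translation":[0.4,-0.93,0],"angular":[0,0,0],"gripper":0},{"translation":[0,0,0],"angular":[0,0,0],"gripper":0}]'

```text
t: 12.75
tool_pos: [0.6375, 0.1864, 0.2837]
tool_rot: [-3.136, -0.149, 0.0]
contact_force: [-0.1, -0.8, -1.3]
opening: 0.0135
grip_force: 107.9
```

```bash
python3 -c "
from h import *
go(.6444,.2054,.285,5.3)
im=snap('top')
c=im['color'][:,:,::-1]
a=cv2.resize(c[160:250,150:290],None,fx=4,fy=4,interpolation=cv2.INTER_CUBIC);b=cv2.resize(c[220:310,395:485],None,fx=2.4,fy=2.4)
o=np.zeros((590,560,3),np.uint8);o[:360]=a;o[360:360+216,:216]=b[:216,:216]
s=snap('side')['color'][110:185,310:370,::-1];o[360:585,220:400]=cv2.resize(s,None,fx=3,fy=3);cv2.imwrite('pics/t2.png',o)"
```

```text
t 12.75 p [0.6375 0.1864 0.2837] rot [-3.136 -0.149  0.   ] q [0.17 0.12 1.46 0.   1.57 1.65] F [-0.1 -0.8 -1.3] open 0.0135 g 107.9
shift units [ 0.22 -0.46 -0.03] turn units [-0.01 -0.    0.02]
```

View pics/t2.png

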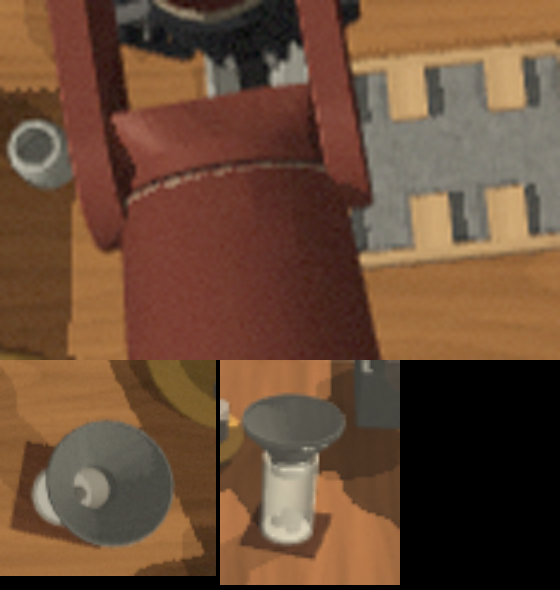

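Pebbles are in the jar and the funnel is clear. Now I measure the scoop's seat in the hand from the side depth.

```bash
python3 -c "
from h import *
np.set_printoptions(suppress=True,precision=4)
im=last('side'); v,u=np.mgrid[0:420,0:560]; dz=im['depth'].copy(); dz[dz==0]=np.nan
C=np.stack([(u-im['cx'])/im['fx']*dz,(v-im['cy'])/im['fy']*dz,dz],-1); W=((C-im['t'])@im['R']).reshape(-1,3)
e=np.radians(5.3);ex=np.array([np.cos(e),np.sin(e),0]);ey=np.array([-ex[1],ex[0],0])
D=W-np.array([.6375,.1864,.2837]); L=np.c_[D@ex,D@ey,D[:,2]]
m=(abs(L[:,0])<.12)&(abs(L[:,1])<.06)&(L[:,2]>-.1)&(L[:,2]<.01)
L=L[m]; print(m.sum())
s=L[(L[:,1]>.022)&(L[:,1]<.04)]; print('wall',len(s),s.min(0),s.max(0))
p=np.linalg.lstsq(np.c_[s[:,0],s[:,2],np.ones(len(s))],s[:,1],rcond=None)[0];print(p)
for a in np.arange(-.08,.07,.02):
    q=s[(s[:,0]>a)&(s[:,0]<a+.02)]
    if len(q): print(round(a,2),len(q),'z',q[:,2].min().round(4),q[:,2].max().round(4))
"
```

```text
1273
wall 599 [-0.0715  0.0224 -0.0642] [ 0.0483  0.0321 -0.0221]
[ 0.007  -0.0195  0.0272]
-0.08 62 z -0.0627 -0.0242
-0.06 103 z -0.0638 -0.0239
-0.04 103 z -0.0634 -0.0238
-0.02 99 z -0.0634 -0.0221
0.0 95 z -0.0628 -0.0242
0.02 93 z -0.0635 -0.0224
0.04 44 z -0.0642 -0.0237
```

>>> drive_tool --steps '[{"translation":[0.2,-0.49,0.3],"angular":[0,0,0],"gripper":0},{"translation":[0,0,0.9],"angular":[0,0,0],"gripper":0},{"translation":[0,0,0.9],"angular":[0,0,0],"gripper":0},{"translation":[0,0,0.9],"angular":[0,0,0],"gripper":0},{"translation":[0,0,0.9],"angular":[0,0,0],"gripper":0},{"translation":[0,0,0.4],"angular":[0,0,0],"gripper":0},{"translation":[0,0,0],"angular":[0,0,0],"gripper":0}]'

```text
t: 13.72
tool_pos: [0.6431, 0.2033, 0.1101]
tool_rot: [-3.138, -0.144, 0.006]
contact_force: [0.1, -0.3, -1.6]
opening: 0.0137
grip_force: 108.0
```

```bash
python3 -c "
from h import *
go(.6433,.2063,.0705,5.3)"
```

```text
t 13.72 p [0.6431 0.2033 0.1101] rot [-3.138 -0.144  0.006] q [0.2  0.26 1.59 0.   1.3  1.67] F [ 0.1 -0.3 -1.6] open 0.0137 g 108.0
shift units [ 0.01 -0.07  0.99] turn units [-0.01  0.03 -0.01]
```

>>> drive_tool --steps '[{"translation":[0,-0.07,0.2],"angular":[0,0,0],"gripper":0},{"translation":[0,0,0.25],"angular":[0,0,0],"gripper":0},{"translation":[0,0,0.2],"angular":[0,0,0],"gripper":0},{"translation":[0,0,0.15],"angular":[0,0,0],"gripper":0},{"translation":[0,0,0.1],"angular":[0,0,0],"gripper":0},{"translation":[0,0,0],"angular":[0,0,0],"gripper":0}]'

```text
t: 14.48
tool_pos: [0.6436, 0.2062, 0.0752]
tool_rot: [-3.137, -0.145, 0.003]
contact_force: [-0.5, 0.6, -1.1]
opening: 0.0137
grip_force: 108.0
```

```bash
python3 -c "
from h import *
go(.6433,.2063,.0705,5.3)"
```

```text
t 14.47 p [0.6436 0.2062 0.0752] rot [-3.137e+00 -1.450e-01  3.000e-03] q [0.2  0.3  1.6  0.   1.24 1.68] F [-0.5  0.6 -1.1] open 0.0137 g 108.0
shift units [-0.01 -0.    0.12] turn units [-0.01  0.01 -0.  ]
```

Already inside the walls without contact; down the last 5 mm.

>>> drive_tool --steps '[{"translation":[0,0,0.06],"angular":[0,0,0],"gripper":0},{"translation":[0,0,0.05],"angular":[0,0,0],"gripper":0},{"translation":[0,0,0.03],"angular":[0,0,0],"gripper":0},{"translation":[0,0,0],"angular":[0,0,0],"gripper":0}]'

```text
t: 14.98
tool_pos: [0.644, 0.2065, 0.0711]
tool_rot: [-3.137, -0.145, 0.001]
contact_force: [-2.7, 1.0, 3.6]
opening: 0.0135
grip_force: 108.7
```

>>> drive_tool --steps '[{"translation":[0,0,0],"angular":[0,0,0],"gripper":0.3},{"translation":[0,0,0],"angular":[0,0,0],"gripper":0.5},{"translation":[0,0,0],"angular":[0,0,0],"gripper":0.5},{"translation":[0,0,0],"angular":[0,0,0],"gripper":0.5},{"translation":[0,0,-0.5],"angular":[0,0,0],"gripper":0.5},{"translation":[0,0,-1],"angular":[0,0,0],"gripper":0.5},{"translation":[0,0,-1],"angular":[0,0,0],"gripper":0.5},{"translation":[0,0,-1],"angular":[0,0,0],"gripper":0.5}]' --force 40

```text
t: 15.98
tool_pos: [0.6442, 0.2062, 0.2134]
tool_rot: [-3.137, -0.145, -0.002]
contact_force: [0.5, 0.2, 0.5]
opening: 0.0428
grip_force: 0.0
```

>>> drive_tool --steps '[{"translation":[-1,0.9,-0.3],"angular":[0,0,0],"gripper":0.5},{"translation":[-1,0.9,0],"angular":[0,0,0],"gripper":0.5},{"translation":[-1,0.9,0],"angular":[0,0,0],"gripper":0.5},{"translation":[-1,0.9,0],"angular":[0,0,0],"gripper":0.5},{"translation":[-1,0.9,0],"angular":[0,0,0],"gripper":0.5},{"translation":[-1,0.9,0],"angular":[0,0,0],"gripper":0.5},{"translation":[0,0.9,0],"angular":[0,0,0],"gripper":0.5}]'

```text
t: 16.85
tool_pos: [0.4266, -0.0678, 0.2237]
tool_rot: [3.138, 0.144, 0.004]
contact_force: [0.7, -0.1, 0.1]
opening: 0.0428
grip_force: 0.0
```

```bash
python3 -c "
from h import *
ob();snap('top','t3.png',k=1.42)"
```

```text
t 16.85 p [ 0.4266 -0.0678  0.2237] rot [3.138 0.144 0.004] q [-0.33 -0.44  2.05  0.    1.53  1.15] F [ 0.7 -0.1  0.1] open 0.0428 g 0.0
```

View pics/t3.png

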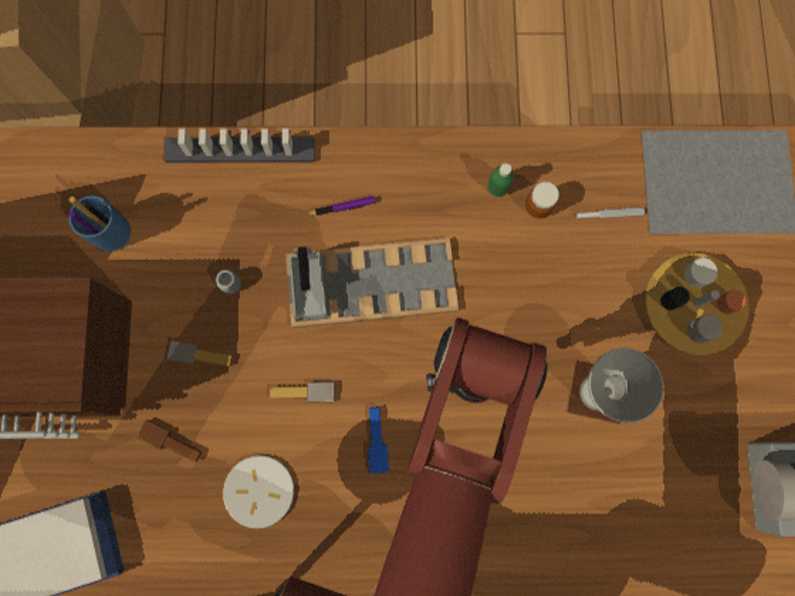

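The scoop sits in its bay around (308,285), and no further paddles show in the area uncovered by the arm. Next I verify the scoop numerically and go for paddle B.

```bash
cat >> h.py <<'E'
def cloud(n='top'):
    im=last(n); v,u=np.mgrid[0:420,0:560]; dz=im['depth'].copy(); dz[dz==0]=np.nan
    C=np.stack([(u-im['cx'])/im['fx']*dz,(v-im['cy'])/im['fy']*dz,dz],-1); return (C-im['t'])@im['R']
def rect(sel):
    W=cloud(); p=W[sel(W)]; (c,s,a)=cv2.minAreaRect((p[:,:2]*1000).astype(np.float32)); return len(p),np.round(c,1),np.round(s,1),round(a,1),p.mean(0).round(4)
E
python3 -c "
from h import *
print('bar',rect(lambda W:(W[...,2]>.085)&(W[...,2]<.1)&(abs(W[...,0]-.65)<.08)&(abs(W[...,1]-.2)<.03)))
for n,x,y in(('A',.5,.41),('B',.43,.216)): print(n,rect(lambda W:(W[...,2]>.009)&(W[...,2]<.025)&(abs(W[...,0]-x)<.06)&(abs(W[...,1]-y)<.09)))
go(.4305,.2262,.1,90.2)"
```

```text
bar (191, array([650.4, 211.1]), array([80.5, 23.5]), 4.1, array([0.6506, 0.2078, 0.0919]))
A (443, array([491.2, 417.5]), array([129.4,  55.7]), 74.9, array([0.5022, 0.4178, 0.0144]))
B (436, array([420.3, 234.4]), array([ 56.2, 161.8]), 16.6, array([0.4293, 0.2089, 0.0147]))
t 16.9 p [ 0.4278 -0.0713  0.224 ] rot [3.135 0.139 0.004] q [-0.34 -0.43  2.05 -0.    1.52  1.15] F [-0.9 -1.9  0.9] open 0.0425 g 0.0
shift units [ 0.72 -7.41  3.07] turn units [ 3.000e-02  1.000e-02 -1.064e+01]
```

>>> drive_tool --steps '[{"translation":[0.09,-0.93,0.2],"angular":[0,0,0],"gripper":0.5},{"translation":[0.09,-0.93,0.2],"angular":[0,0,0],"gripper":0.5},{"translation":[0.09,-0.93,0.2],"angular":[0,0,0],"gripper":0.5},{"translation":[0.09,-0.93,0.2],"angular":[0,0,0],"gripper":0.5},{"translation":[0.09,-0.93,0.2],"angular":[0,0,0],"gripper":0.5},{"translation":[0.09,-0.93,0.2],"angular":[0,0,0],"gripper":0.5},{"translation":[0.09,-0.93,0.2],"angular":[0,0,0],"gripper":0.5},{"translation":[0.09,-0.9,0.2],"angular":[0,0,0],"gripper":0.5}]'

```text
t: 17.9
tool_pos: [0.4299, 0.2326, 0.1599]
tool_rot: [-3.136, -0.145, -0.002]
contact_force: [-0.1, -0.9, -0.8]
opening: 0.0428
grip_force: 0.0
```

>>> drive_tool --steps '[{"translation":[0,0,0],"angular":[0,0,-1],"gripper":0.5},{"translation":[0,0,0],"angular":[0,0,-1],"gripper":0.5},{"translation":[0,0,0],"angular":[0,0,-1],"gripper":0.5},{"translation":[0,0,0],"angular":[0,0,-1],"gripper":0.5},{"translation":[0,0,0],"angular":[0,0,-1],"gripper":0.5},{"translation":[0,0,0],"angular":[0,0,-1],"gripper":0.5},{"translation":[0,0,0],"angular":[0,0,-1],"gripper":0.5},{"translation":[0,0,0],"angular":[0,0,-1],"gripper":0.5}]'

```text
t: 18.9
tool_pos: [0.43, 0.2313, 0.16]
tool_rot: [-2.58, -1.791, -0.003]
contact_force: [0.1, -0.8, -0.7]
opening: 0.0428
grip_force: 0.0
```

>>> drive_tool --steps '[{"translation":[0,0,0],"angular":[0,0,-1],"gripper":0.5},{"translation":[0,0,0],"angular":[0,0,-1],"gripper":0.5},{"translation":[0,0,0],"angular":[0,0,-0.6],"gripper":0.5},{"translation":[0,0,0],"angular":[0,0,0],"gripper":0.5}]'

```text
t: 19.4
tool_pos: [0.43, 0.2313, 0.1597]
tool_rot: [-2.22, -2.222, -0.003]
contact_force: [0.1, 0.3, -0.4]
opening: 0.0428
grip_force: 0.0
```

```bash
python3 -c "
from h import *
go(.430,.2268,.003,90.2)"
```

```text
t 19.4 p [0.43   0.2313 0.1597] rot [-2.22  -2.222 -0.003] q [ 0.34 -0.23  2.    0.    1.37  0.34] F [ 0.1  0.3 -0.4] open 0.0428 g 0.0
shift units [-0.12 -0.    3.92] turn units [ 0.01 -0.01 -0.02]
```

>>> drive_tool --steps '[{"translation":[-0.12,0,0.8],"angular":[0,0,0],"gripper":0.5},{"translation":[0,0,0.8],"angular":[0,0,0],"gripper":0.5},{"translation":[0,0,0.8],"angular":[0,0,0],"gripper":0.5},{"translation":[0,0,0.8],"angular":[0,0,0],"gripper":0.5},{"translation":[0,0,0.5],"angular":[0,0,0],"gripper":0.5},{"translation":[0,0,0.15],"angular":[0,0,0],"gripper":0.5},{"translation":[0,0,0],"angular":[0,0,0],"gripper":0.5},{"translation":[0,0,0],"angular":[0,0,0],"gripper":0.5}]'

```text
t: 20.4
tool_pos: [0.4304, 0.2267, 0.0057]
tool_rot: [-2.22, -2.222, -0.003]
contact_force: [-1.0, -0.2, 0.3]
opening: 0.0428
grip_force: 0.0
```

```bash
python3 -c "
from h import *
go(.430,.2268,.003,90.2)"
```

```text
t 20.4 p [0.4304 0.2267 0.0057] rot [-2.22  -2.222 -0.003] q [ 0.33 -0.02  2.09  0.    1.06  0.33] F [-1.  -0.2  0.3] open 0.0428 g 0.0
shift units [ 0.   -0.01  0.07] turn units [ 0.01 -0.01 -0.02]
```

>>> drive_tool --steps '[{"translation":[0,0,0.06],"angular":[0,0,0],"gripper":0.5},{"translation":[0,0,0],"angular":[0,0,0],"gripper":0.1},{"translation":[0,0,0],"angular":[0,0,0],"gripper":0},{"translation":[0,0,0],"angular":[0,0,0],"gripper":0},{"translation":[0,0,0],"angular":[0,0,0],"gripper":0},{"translation":[0,0,-0.3],"angular":[0,0,0],"gripper":0},{"translation":[0,0,-0.7],"angular":[0,0,0],"gripper":0},{"translation":[0,0,-0.7],"angular":[0,0,0],"gripper":0}]' --force 70

```text
t: 21.4
tool_pos: [0.4286, 0.226, 0.0702]
tool_rot: [-2.218, -2.221, 0.002]
contact_force: [0.2, -0.3, -1.1]
opening: 0.0179
grip_force: 70.1
```

>>> drive_tool --steps '[{"translation":[0,0,-0.8],"angular":[0,0,0.5],"gripper":0},{"translation":[0,0,-0.8],"angular":[0,0,1],"gripper":0},{"translation":[0,0,-0.5],"angular":[0,0,1],"gripper":0},{"translation":[0,0,0],"angular":[0,0,1],"gripper":0},{"translation":[0,0,0],"angular":[0,0,1],"gripper":0},{"translation":[0,0,0],"angular":[0,0,1],"gripper":0},{"translation":[0,0,0],"angular":[0,0,1],"gripper":0},{"translation":[0,0,0],"angular":[0,0,1],"gripper":0}]'

```text
t: 22.4
tool_pos: [0.4289, 0.2259, 0.1536]
tool_rot: [-3.035, -0.808, 0.003]
contact_force: [0.1, -0.5, -1.2]
opening: 0.0179
grip_force: 70.1
```

```bash
python3 -c "
from h import *
c=np.array([.6421,.0842]);e=np.radians(5.3);ex=np.array([np.cos(e),np.sin(e)]);ey=np.array([-ex[1],ex[0]])
for n,y,x in((1,-.1312,-.01),(2,-.0708,.01),(3,-.0108,-.01),(4,.049,.01)): print(n,(c+x*ex+y*ey).round(4))
t=c+.01*ex-.0708*ey
go(*t,.15,5.3)"
```

```text
1 [ 0.6443 -0.0474]
2 [0.6586 0.0146]
3 [0.6331 0.0725]
4 [0.6475 0.1339]
t 22.4 p [0.4289 0.2259 0.1536] rot [-3.035e+00 -8.080e-01  3.000e-03] q [ 0.33 -0.23  2.01  0.    1.36  1.38] F [ 0.1 -0.5 -1.2] open 0.0179 g 70.1
shift units [2.36 7.44 0.08] turn units [-0.01  0.01  3.06]
```

>>> drive_tool --steps '[{"translation":[0,0,0],"angular":[0,0,1],"gripper":0},{"translation":[0,0,0],"angular":[0,0,1],"gripper":0},{"translation":[0,0,0],"angular":[0,0,1],"gripper":0},{"translation":[0,0,0],"angular":[0,0,0],"gripper":0}]'

```text
t: 22.9
tool_pos: [0.429, 0.226, 0.1537]
tool_rot: [-3.136, -0.169, 0.003]
contact_force: [-0.3, -0.9, -1.4]
opening: 0.0186
grip_force: 70.1
```

```bash
python3 -c "
from h import *
go(.6586,.0146,.15,5.3)"
```

```text
t 22.9 p [0.429  0.226  0.1537] rot [-3.136e+00 -1.690e-01  3.000e-03] q [ 0.33 -0.23  2.01  0.    1.36  1.79] F [-0.3 -0.9 -1.4] open 0.0186 g 70.1
shift units [5.14 5.87 0.08] turn units [-0.01  0.01  0.11]
```

>>> drive_tool --steps '[{"translation":[0.5,0.6,0],"angular":[0,0,0],"gripper":0},{"translation":[0.8,0.9,0],"angular":[0,0,0],"gripper":0},{"translation":[0.8,0.9,0],"angular":[0,0,0],"gripper":0},{"translation":[0.8,0.9,0],"angular":[0,0,0],"gripper":0},{"translation":[0.8,0.9,0],"angular":[0,0,0],"gripper":0},{"translation":[0.8,0.9,0],"angular":[0,0,0],"gripper":0},{"translation":[0.6,0.75,0],"angular":[0,0,0.11],"gripper":0},{"translation":[0,0,0],"angular":[0,0,0],"gripper":0}]'

```text
t: 23.9
tool_pos: [0.6582, 0.013, 0.1531]
tool_rot: [-3.138, -0.142, 0.002]
contact_force: [-0.3, 1.1, -1.2]
opening: 0.0181
grip_force: 70.1
```

>>> drive_tool --steps '[{"translation":[0,0,0],"angular":[0,0,0],"gripper":0}]'

```text
t: 24.02
tool_pos: [0.6564, 0.0155, 0.153]
tool_rot: [-3.137, -0.145, 0.004]
contact_force: [-0.3, 0.0, -1.2]
opening: 0.0179
grip_force: 70.1
```

```bash
python3 -c "
from h import *
np.set_printoptions(suppress=True,precision=4)
o=ctrl.get_obs(); go(.6586,.0146,.011,5.3)
snap('side'); W=cloud('side').reshape(-1,3)
e=np.radians(5.3);ex=np.array([np.cos(e),np.sin(e),0]);ey=np.array([-ex[1],ex[0],0])
D=W-o['tool_pos']; L=np.c_[D@ex,D@ey,D[:,2]]
h=L[(L[:,0]<-.02)&(L[:,0]>-.1)&(abs(L[:,1])<.03)&(abs(L[:,2])<.03)]
print('head',len(h),h.min(0),h.max(0),np.percentile(h[:,2],[5,50,95]))
t=h[h[:,2]>.006]
p=np.linalg.lstsq(np.c_[t[:,:2],np.ones(len(t))],t[:,2],rcond=None)[0];print('top plane',p,len(t))
f=L[(L[:,0]>.015)&(L[:,0]<.08)&(abs(L[:,1])<.02)&(abs(L[:,2])<.03)];print('handle',len(f),f.min(0),f.max(0))
"
```

```text
t 24.02 p [0.6564 0.0155 0.153 ] rot [-3.137 -0.145  0.004] q [-0.09  0.18  1.6   0.    1.36  1.39] F [-0.3  0.  -1.2] open 0.0179 g 70.1
shift units [0.06 0.03 3.55] turn units [-0.01  0.02 -0.  ]
head 182 [-0.0694 -0.02   -0.001 ] [-0.0203  0.0207  0.0176] [0.0006 0.0127 0.0155]
top plane [ 0.0057 -0.0429  0.013 ] 146
handle 83 [ 0.0151 -0.0099  0.0005] [0.0501 0.0121 0.0164]
```

>>> drive_tool --steps '[{"translation":[0.06,0.03,0.5],"angular":[0,0,0],"gripper":0},{"translation":[0,0,0.8],"angular":[0,0,0],"gripper":0},{"translation":[0,0,0.8],"angular":[0,0,0],"gripper":0},{"translation":[0,0,0.6],"angular":[0,0,0],"gripper":0},{"translation":[0,0,0.3],"angular":[0,0,0],"gripper":0},{"translation":[0,0,0],"angular":[0,0,0],"gripper":0},{"translation":[0,0,0],"angular":[0,0,0],"gripper":0}]'

```text
t: 24.95
tool_pos: [0.6604, 0.0143, 0.0347]
tool_rot: [-3.138, -0.143, -0.002]
contact_force: [0.1, 0.8, -0.9]
opening: 0.0183
grip_force: 70.1
```

```bash
python3 -c "
from h import *
go(.6586,.0146,.0095,5.3)"
```

```text
t 24.95 p [0.6604 0.0143 0.0347] rot [-3.138e+00 -1.430e-01 -2.000e-03] q [-0.09  0.32  1.66  0.    1.16  1.39] F [ 0.1  0.8 -0.9] open 0.0183 g 70.1
shift units [-0.04 -0.01  0.63] turn units [-0.01 -0.01 -0.01]
```

>>> drive_tool --steps '[{"translation":[-0.04,0,0.2],"angular":[0,0,0],"gripper":0},{"translation":[0,0,0.2],"angular":[0,0,0],"gripper":0},{"translation":[0,0,0.12],"angular":[0,0,0],"gripper":0},{"translation":[0,0,0.06],"angular":[0,0,0],"gripper":0},{"translation":[0,0,0],"angular":[0,0,0],"gripper":0},{"translation":[0,0,0],"angular":[0,0,0],"gripper":0}]'

```text
t: 25.7
tool_pos: [0.6581, 0.0141, 0.0105]
tool_rot: [-3.137, -0.143, 0.001]
contact_force: [0.1, 0.5, -1.0]
opening: 0.0181
grip_force: 70.1
```

>>> drive_tool --steps '[{"translation":[0,0,0.03],"angular":[0,0,0],"gripper":0},{"translation":[0,0,0.02],"angular":[0,0,0],"gripper":0},{"translation":[0,0,0],"angular":[0,0,0],"gripper":0}]'

```text
t: 26.08
tool_pos: [0.658, 0.0141, 0.0086]
tool_rot: [-3.137, -0.143, 0.001]
contact_force: [-0.2, -0.5, 0.6]
opening: 0.0177
grip_force: 70.3
```

Touching the floor; release, rise, and measure the result.

>>> drive_tool --steps '[{"translation":[0,0,0],"angular":[0,0,0],"gripper":0.25},{"translation":[0,0,0],"angular":[0,0,0],"gripper":0.4},{"translation":[0,0,0],"angular":[0,0,0],"gripper":0.4},{"translation":[0,0,-0.3],"angular":[0,0,0],"gripper":0.4},{"translation":[0,0,-0.9],"angular":[0,0,0],"gripper":0.4},{"translation":[0,0,-1],"angular":[0,0,0],"gripper":0.4},{"translation":[0,0,-1],"angular":[0,0,0],"gripper":0.4},{"translation":[0,0,-0.8],"angular":[0,0,0],"gripper":0.4}]'

```text
t: 27.08
tool_pos: [0.6587, 0.0139, 0.1716]
tool_rot: [-3.138, -0.143, -0.003]
contact_force: [0.1, 0.2, 0.6]
opening: 0.0342
grip_force: 0.0
```

```bash
python3 -c "
from h import *
go(.4993,.4005,.17,80.6)
im=snap('top'); W=cloud(); 
print('A',rect(lambda W:(W[...,2]>.009)&(W[...,2]<.022)&(abs(W[...,0]-.5)<.05)&(abs(W[...,1]-.41)<.08)))"
```

```text
t 27.07 p [0.6587 0.0139 0.1716] rot [-3.138e+00 -1.430e-01 -3.000e-03] q [-0.09  0.17  1.59  0.    1.38  1.39] F [0.1 0.2 0.6] open 0.0342 g 0.0
shift units [-3.09 -9.99  0.04] turn units [ 0.01 -0.02 -9.42]
A (439, array([511.3, 409.7]), array([120.3,  51.1]), 85.5, array([0.5027, 0.4187, 0.0146]))
```

>>> drive_tool --steps '[{"translation":[-0.31,-0.99,0],"angular":[0,0,0],"gripper":0.5},{"translation":[-0.31,-0.99,0],"angular":[0,0,0],"gripper":0.5},{"translation":[-0.31,-0.99,0],"angular":[0,0,0],"gripper":0.5},{"translation":[-0.31,-0.99,0],"angular":[0,0,0],"gripper":0.5},{"translation":[-0.31,-0.99,0],"angular":[0,0,0],"gripper":0.5},{"translation":[-0.31,-0.99,0],"angular":[0,0,0],"gripper":0.5},{"translation":[-0.31,-0.99,0],"angular":[0,0,0],"gripper":0.5},{"translation":[-0.31,-0.99,0],"angular":[0,0,0],"gripper":0.5}]'

```text
t: 28.12
tool_pos: [0.53, 0.3217, 0.1695]
tool_rot: [-3.137, -0.142, -0.0]
contact_force: [-0.3, 0.5, 0.3]
opening: 0.0427
grip_force: 0.0
```

>>> drive_tool --steps '[{"translation":[-0.31,-0.99,0],"angular":[0,0,0],"gripper":0.5},{"translation":[-0.31,-0.99,0],"angular":[0,0,0],"gripper":0.5},{"translation":[0,0,0],"angular":[0,0,-1],"gripper":0.5},{"translation":[0,0,0],"angular":[0,0,-1],"gripper":0.5},{"translation":[0,0,0],"angular":[0,0,-1],"gripper":0.5},{"translation":[0,0,0],"angular":[0,0,-1],"gripper":0.5},{"translation":[0,0,0],"angular":[0,0,-1],"gripper":0.5},{"translation":[0,0,0],"angular":[0,0,-1],"gripper":0.5}]'

```text
t: 29.12
tool_pos: [0.4987, 0.3971, 0.1694]
tool_rot: [-2.805, -1.413, -0.001]
contact_force: [-0.3, -0.6, -1.4]
opening: 0.0424
grip_force: 0.0
```

>>> drive_tool --steps '[{"translation":[0,0,0.5],"angular":[0,0,-1],"gripper":0.5},{"translation":[0,0,0.5],"angular":[0,0,-1],"gripper":0.5},{"translation":[0,0,0.5],"angular":[0,0,-1],"gripper":0.5},{"translation":[0,0,0],"angular":[0,0,-0.4],"gripper":0.5},{"translation":[0,0,0],"angular":[0,0,0],"gripper":0.5}]'

```text
t: 29.75
tool_pos: [0.4986, 0.3971, 0.109]
tool_rot: [-2.399, -2.026, -0.0]
contact_force: [0.6, 0.6, 0.2]
opening: 0.0432
grip_force: 0.0
```

```bash
python3 -c "
from h import *
go(.4993,.4005,.003,80.6)"
```

```text
t 29.75 p [0.4986 0.3971 0.109 ] rot [-2.399 -2.026 -0.   ] q [0.56 0.18 1.68 0.   1.28 0.72] F [0.6 0.6 0.2] open 0.0432 g 0.0
shift units [0.08 0.   2.65] turn units [-0.01 -0.01 -0.03]
```

>>> drive_tool --steps '[{"translation":[0.08,0,0.7],"angular":[0,0,-0.03],"gripper":0.5},{"translation":[0,0,0.7],"angular":[0,0,0],"gripper":0.5},{"translation":[0,0,0.7],"angular":[0,0,0],"gripper":0.5},{"translation":[0,0,0.3],"angular":[0,0,0],"gripper":0.5},{"translation":[0,0,0.15],"angular":[0,0,0],"gripper":0.5},{"translation":[0,0,0],"angular":[0,0,0],"gripper":0.5},{"translation":[0,0,0],"angular":[0,0,0],"gripper":0.5}]'

```text
t: 30.62
tool_pos: [0.4999, 0.4009, 0.0082]
tool_rot: [-2.395, -2.032, -0.003]
contact_force: [-0.2, -0.2, 0.7]
opening: 0.0428
grip_force: 0.0
```

```bash
python3 -c "
from h import *
go(.4993,.4005,.003,80.6)"
```

```text
t 30.62 p [0.4999 0.4009 0.0082] rot [-2.395 -2.032 -0.003] q [0.56 0.31 1.72 0.   1.11 0.72] F [-0.2 -0.2  0.7] open 0.0428 g 0.0
shift units [-0.01 -0.01  0.13] turn units [ 0.   -0.02  0.  ]
```

>>> drive_tool --steps '[{"translation":[0,0,0.12],"angular":[0,0,0],"gripper":0.5},{"translation":[0,0,0],"angular":[0,0,0],"gripper":0.1},{"translation":[0,0,0],"angular":[0,0,0],"gripper":0},{"translation":[0,0,0],"angular":[0,0,0],"gripper":0},{"translation":[0,0,0],"angular":[0,0,0],"gripper":0},{"translation":[0,0,-0.3],"angular":[0,0,0],"gripper":0},{"translation":[0,0,-0.7],"angular":[0,0,0],"gripper":0},{"translation":[0,0,-0.7],"angular":[0,0,0],"gripper":0}]' --force 70

```text
t: 31.62
tool_pos: [0.4988, 0.4001, 0.0709]
tool_rot: [-2.394, -2.032, 0.001]
contact_force: [0.5, -0.3, -0.9]
opening: 0.0178
grip_force: 70.7
```

>>> drive_tool --steps '[{"translation":[0,0,-0.8],"angular":[0,0,0.4],"gripper":0},{"translation":[0,0,-0.8],"angular":[0,0,1],"gripper":0},{"translation":[0,0,-0.6],"angular":[0,0,1],"gripper":0},{"translation":[0,0,0],"angular":[0,0,1],"gripper":0},{"translation":[0,0,0],"angular":[0,0,1],"gripper":0},{"translation":[0,0,0],"angular":[0,0,1],"gripper":0},{"translation":[0,0,0],"angular":[0,0,1],"gripper":0},{"translation":[0,0,0],"angular":[0,0,1],"gripper":0}]'

```text
t: 32.62
tool_pos: [0.499, 0.4002, 0.1585]
tool_rot: [-3.087, -0.577, 0.001]
contact_force: [-0.5, 0.4, -1.4]
opening: 0.018
grip_force: 70.6
```

>>> drive_tool --steps '[{"translation":[0,0,-0.3],"angular":[0,0,1],"gripper":0},{"translation":[0,0,0],"angular":[0,0,1],"gripper":0},{"translation":[0,0,0],"angular":[0,0,0],"gripper":0}]'

```text
t: 33.0
tool_pos: [0.4991, 0.4002, 0.1706]
tool_rot: [-3.137, -0.152, 0.001]
contact_force: [-0.2, 0.6, -1.0]
opening: 0.0181
grip_force: 70.6
```

```bash
python3 -c "
from h import *
go(.6331,.0725,.17,5.3)"
```

```text
t 33.0 p [0.4991 0.4002 0.1706] rot [-3.137e+00 -1.520e-01  1.000e-03] q [0.56 0.13 1.63 0.   1.38 2.03] F [-0.2  0.6 -1. ] open 0.0181 g 70.6
shift units [2.54 8.48 0.  ] turn units [-0.01  0.    0.03]
```

>>> drive_tool --steps '[{"translation":[0.15,0.5,0],"angular":[0,0,0],"gripper":0},{"translation":[0.3,1,0],"angular":[0,0,0],"gripper":0},{"translation":[0.3,1,0],"angular":[0,0,0],"gripper":0},{"translation":[0.3,1,0],"angular":[0,0,0],"gripper":0},{"translation":[0.3,1,0],"angular":[0,0,0],"gripper":0},{"translation":[0.3,1,0],"angular":[0,0,0],"gripper":0},{"translation":[0.3,1,0],"angular":[0,0,0],"gripper":0},{"translation":[0.3,1,0],"angular":[0,0,0],"gripper":0}]'

```text
t: 34.0
tool_pos: [0.6174, 0.1075, 0.1695]
tool_rot: [-3.137, -0.15, 0.002]
contact_force: [0.8, 0.3, -0.8]
opening: 0.0181
grip_force: 70.7
```

>>> drive_tool --steps '[{"translation":[0.29,0.98,0],"angular":[0,0,0.03],"gripper":0},{"translation":[0,0,0.5],"angular":[0,0,0],"gripper":0},{"translation":[0,0,0.9],"angular":[0,0,0],"gripper":0},{"translation":[0,0,0.9],"angular":[0,0,0],"gripper":0},{"translation":[0,0,0.6],"angular":[0,0,0],"gripper":0},{"translation":[0,0,0.3],"angular":[0,0,0],"gripper":0},{"translation":[0,0,0],"angular":[0,0,0],"gripper":0},{"translation":[0,0,0],"angular":[0,0,0],"gripper":0}]'

```text
t: 35.0
tool_pos: [0.6333, 0.0724, 0.043]
tool_rot: [-3.137, -0.143, -0.002]
contact_force: [0.2, -0.4, -0.1]
opening: 0.0178
grip_force: 70.7
```

```bash
python3 -c "
from h import *
np.set_printoptions(suppress=True,precision=4)
o=ctrl.get_obs(); go(.6331,.0725,.009,5.3)
snap('side'); W=cloud('side').reshape(-1,3)
e=np.radians(5.3);ex=np.array([np.cos(e),np.sin(e),0]);ey=np.array([-ex[1],ex[0],0])
D=W-o['tool_pos']; L=np.c_[D@ex,D@ey,D[:,2]]
h=L[(L[:,0]>.02)&(L[:,0]<.1)&(abs(L[:,1])<.03)&(abs(L[:,2]-.01)<.015)]
print('head',len(h),h.min(0),h.max(0))
f=L[(L[:,0]<-.015)&(L[:,0]>-.08)&(abs(L[:,1])<.02)&(abs(L[:,2]-.01)<.015)];print('handle',len(f),f.min(0),f.max(0))
"
```

```text
t 35.0 p [0.6333 0.0724 0.043 ] rot [-3.137 -0.143 -0.002] q [-0.    0.26  1.71  0.    1.17  1.48] F [ 0.2 -0.4 -0.1] open 0.0178 g 70.7
shift units [-0.01 -0.    0.85] turn units [-0.01 -0.01 -0.01]
head 179 [ 0.0206 -0.0217  0.0008] [0.0717 0.0193 0.0167]
handle 77 [-0.0472 -0.0132  0.0018] [-0.0153  0.0127  0.0182]
```

>>> drive_tool --steps '[{"translation":[-0.04,0,0.3],"angular":[0,0,0],"gripper":0},{"translation":[0,0,0.25],"angular":[0,0,0],"gripper":0},{"translation":[0,0,0.15],"angular":[0,0,0],"gripper":0},{"translation":[0,0,0.1],"angular":[0,0,0],"gripper":0},{"translation":[0,0,0.05],"angular":[0,0,0],"gripper":0},{"translation":[0,0,0.03],"angular":[0,0,0],"gripper":0},{"translation":[0,0,0],"angular":[0,0,0],"gripper":0}]'

```text
t: 35.92
tool_pos: [0.6313, 0.0722, 0.0082]
tool_rot: [-3.137, -0.143, 0.001]
contact_force: [-4.5, -0.2, 7.5]
opening: 0.018
grip_force: 71.7
```

>>> drive_tool --steps '[{"translation":[0,0,0],"angular":[0,0,0],"gripper":0.25},{"translation":[0,0,0],"angular":[0,0,0],"gripper":0.4},{"translation":[0,0,0],"angular":[0,0,0],"gripper":0.4},{"translation":[0,0,-0.3],"angular":[0,0,0],"gripper":0.4},{"translation":[0,0,-0.9],"angular":[0,0,0],"gripper":0.4},{"translation":[0,0,-1],"angular":[0,0,0],"gripper":0.4},{"translation":[0,0,-1],"angular":[0,0,0],"gripper":0.4},{"translation":[0,0,-1],"angular":[0,0,0],"gripper":0.4}]'

```text
t: 36.92
tool_pos: [0.631, 0.0721, 0.1767]
tool_rot: [-3.137, -0.143, -0.0]
contact_force: [-0.0, -0.1, 0.4]
opening: 0.0339
grip_force: 0.0
```

>>> drive_tool --steps '[{"translation":[-0.9,1,-0.3],"angular":[0,0,0],"gripper":0.4},{"translation":[-0.9,1,-0.3],"angular":[0,0,0],"gripper":0.4},{"translation":[-0.9,1,0],"angular":[0,0,0],"gripper":0.4},{"translation":[-0.9,1,0],"angular":[0,0,0],"gripper":0.4},{"translation":[-0.9,1,0],"angular":[0,0,0],"gripper":0.4},{"translation":[0,1,0],"angular":[0,0,0],"gripper":0.4},{"translation":[0,1,0],"angular":[0,0,0],"gripper":0.4},{"translation":[0,1,0],"angular":[0,0,0],"gripper":0.4}]'

```text
t: 37.92
tool_pos: [0.4807, -0.2644, 0.1994]
tool_rot: [-3.138, -0.142, -0.001]
contact_force: [0.4, -0.0, -0.2]
opening: 0.0348
grip_force: 0.0
```

```bash
python3 -c "
from h import *
ob();im=snap('top');c=im['color'][:,:,::-1];s=snap('side')['color'][:,:,::-1]
o=np.zeros((600,800,3),np.uint8)
o[:375]=cv2.resize(c[160:235,170:330],None,fx=5,fy=5,interpolation=cv2.INTER_CUBIC)
a=cv2.resize(s[100:175,300:380],None,fx=3,fy=3,interpolation=cv2.INTER_CUBIC);o[375:,:240]=a[:225]
o[375:,245:245+555]=cv2.resize(c,None,fx=.99,fy=.99)[:225,:555]
cv2.imwrite('pics/t4.png',o)
W=cloud()
print('bar',rect(lambda W:(W[...,2]>.085)&(W[...,2]<.1)&(abs(W[...,0]-.65)<.08)&(abs(W[...,1]-.2)<.03)))
"
```

```text
t 37.92 p [ 0.4807 -0.2644  0.1994] rot [-3.138e+00 -1.420e-01 -1.000e-03] q [-0.64 -0.11  1.82  0.    1.43  0.84] F [ 0.4 -0.  -0.2] open 0.0348 g 0.0Traceback (most recent call last):
  File "<string>", line 7, in <module>
    o[375:,245:245+555]=cv2.resize(c,None,fx=.99,fy=.99)[:225,:555]
    ~^^^^^^^^^^^^^^^^^^
ValueError: could not broadcast input array from shape (225,554,3) into shape (225,555,3)
```

```bash
python3 -c "
from h import *
c=last('top')['color'][:,:,::-1];s=last('side')['color'][:,:,::-1]
o=np.zeros((600,800,3),np.uint8)
o[:375]=cv2.resize(c[160:235,170:330],None,fx=5,fy=5,interpolation=cv2.INTER_CUBIC)
o[375:,:240]=cv2.resize(s[100:175,300:380],None,fx=3,fy=3,interpolation=cv2.INTER_CUBIC)
o[375:,250:800]=c[120:345,:550]
cv2.imwrite('pics/t5.png',o)
print('bar',rect(lambda W:(W[...,2]>.085)&(W[...,2]<.1)&(abs(W[...,0]-.65)<.08)&(abs(W[...,1]-.2)<.03)))
"
```

```text
bar (191, array([651. , 211.3]), array([80.7, 26. ]), 1.9, array([0.6506, 0.2078, 0.0919]))
```

View pics/t5.png

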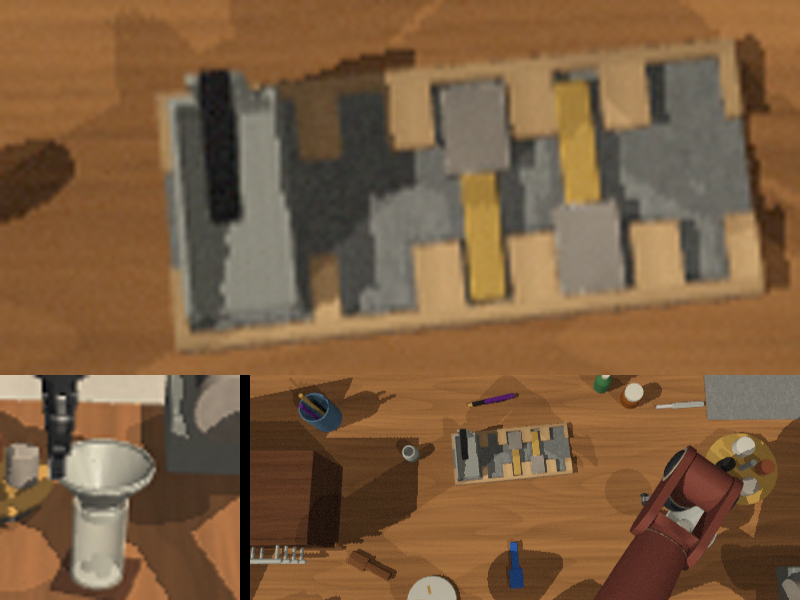

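```bash
python3 -c "
from h import *
np.set_printoptions(suppress=True,precision=4)
im=last('top');W=cloud();hsv=cv2.cvtColor(im['color'],cv2.COLOR_RGB2HSV)
c=np.array([.6421,.0842]);e=np.radians(5.3);ex=np.array([np.cos(e),np.sin(e)]);ey=np.array([-ex[1],ex[0]])
f=lambda u,v:170+(u+.5)/5-.5
g=lambda u,v:(f(u,v),160+(v+.5)/5-.5)
Z=.02
for n,h,t,m in(('s3',[(441,88),(505,82)],[(471,301),(506,297)],[(444,176),(510,169)]),('s2',[(557,295),(624,290)],[(554,85),(588,81)],[(555,204),(618,200)])):
    H,T,M=[np.mean([px(im,*g(*p),z=Z) for p in q],0)[:2] for q in(h,t,m)]
    d=(H-T)/np.linalg.norm(H-T);o=(H-.07*d+T+.05*d)/2-c
    print(n,np.linalg.norm(H-T),'ang',np.degrees(np.arctan2(d[1],d[0])),'org tray',o@ex,o@ey)
for n,y in(('s3',-.0108),('s2',-.0708)):
    D=W[...,:2]-c;tx=D@ex;ty=D@ey
    s=(abs(ty-y)<.007)&(abs(tx)<.055)&(W[...,2]<.04)
    p=np.linalg.lstsq(np.c_[tx[s],ty[s],np.ones(s.sum())],W[...,2][s],rcond=None)[0];print(n,s.sum(),'slopes',p)
"
```

```text
s3 0.12073412440224943 ang 3.7694935669226606 org tray -0.011486111643351966 -0.011427752694420364
s2 0.11845242702868862 ang -175.5142090073663 org tray 0.0054457108974182 -0.0666922250750399
s3 201 slopes [ 0.0012 -0.129   0.019 ]
s2 189 slopes [0.0009 0.0982 0.0274]
```

```bash
python3 -c "
from h import *
print(ctrl.finish_job())"
```

```text
the job is handed in; nothing more can be done
None
```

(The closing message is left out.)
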